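# Stack the spacer, washer and bushing on a tube rotator's spindle and press them home

### The job

Rebuild the bearing stack of the tube rotator: thread the spacer, then the washer, then the flanged bushing (flange down) onto its upright spindle. Then press the stack straight down by feel, so that it pushes the stiff black friction ring down until the spacer stops hard on the adjusting nut below it, hold it there for half a second with a firm push of about 17 N (never over 25 N, which would bend the spindle), and let go. Leave the bottle, the dish and the tube rack where they are.

Things in the scene. Friction and masses are not known exactly. Their poses are not given: they have to be found in the camera images.
- rotator: Tube rotator's drive unit, fixed to the bench on feet that raise it by 0 to 12 mm: white housing 150 x 130 mm. Origin on the axis of the vertical steel spindle at its centre, z up; heights from the origin: housing top 45 mm, bare spindle (12 mm across) to 125 mm, tip chamfered 1.3 mm radially over the top 2 mm. Round its foot is a fixed adjusting nut, 18 mm across, its top anywhere from 52 to 67 mm: find it by feel
- spindle_tip (a point): centre of the spindle's flat top end, 125 mm above the rotator's origin
- ring (a joint): How far (m) the black friction ring round the spindle (34 mm across, 19 mm hole, 7 mm high) is pushed down: at 0 its top is 77 mm above the rotator's origin. Starts at 0 to 0.004, can go to 0.0255, clear over the nut. Slides only under a steady push of about 7 N and stays where left under the parts' weight
- ring_top (a point): centre of the top face of the black friction ring, on the spindle's axis
- spacer: Plain steel tube, 28 mm outside, 14 mm bore, 24 mm high, 85 g or so, standing on the mat. Origin at its centre (12 mm above its lower face), z along its axis; either end may be down
- washer: Thick flat steel washer, 36 mm outside, 14 mm bore, 6 mm thick, 40 g, lying on the mat. Origin at its centre (3 mm above its lower face), z along its axis; either face may be down
- bushing: Flanged steel bushing, 80 g, standing flange down on the mat: flange 36 mm across and 6 mm thick, above it a neck 24 mm across and 15 mm high (21 mm in all), 14 mm bore right through. Origin at the centre of the flange's lower face, z up the neck
- mat: Black rubber mat, 310 x 120 x 3 mm, fixed to the bench; origin at the centre of its underside, x along its length. The three parts stand in a row along it, in any order, about 95 mm apart
- bottle: Bystander: amber bottle, 68 mm across, 150 mm high, origin at the centre of its underside
- dish: Bystander: white dish, 90 mm across, 35 mm high, origin at the centre of its underside
- rack: Bystander: blue tube rack with glass tubes, 70 x 200 mm, about 100 mm high with the tubes, origin at the centre of its underside, the 200 mm along its y

How it is judged:
By the outcome, as a careful person would: the job done as asked, in the order asked, and still so for the second after the job is handed in, with the robot touching nothing.
It also fails if it takes over 72 s, if anything falls off the work surface, if the arm or the gripper's body presses on something with over 40 N, if the wrist force passes 120 N, or if a joint passes its speed limit or range.

### The arm

A 6-joint arm with a two-finger parallel gripper is mounted at the origin on the work surface. World frame = base frame: x ahead of the robot, y to its left, z up, the work surface at z = 0. Lengths are in m, angles in rad, forces in N, time in s.
With the tool pointing down it reaches from about 0.35 to 0.8 m from the base axis. Payload 7.3 kg.
Tool frame: the origin (TCP) lies between the finger pads; the fingertips stand 25 mm ahead of it and the grasp point (between the pads) lies 6 mm ahead of it (r.tip_extent is the distance from the TCP to the fingertips, in m); z points along the fingers, y is the direction in which the jaws open and shut (so a half turn about z gives the same grasp; the last joint's range is limited). The gripper opens to 85 mm and grips with 20 to 120 N. Pads are 22 mm wide; open, the fingers measure 114 mm over their backs; the gripper's body (76 mm by 85 mm) begins 54 mm behind the grasp point. The pads swing forward as they close: fully open they stand 13 mm farther back than shut.
Start: joints at [-1.41, 0.342, 1.524, -0, 1.275, -0.146], TCP at [0.159, -0.5, 0.256] pointing down, gripper open.
Joint ranges: [-2.53, 2.53], [-0.77, 2.02], [0.04, 2.7], [-1, 4.14], [0.28, 2.66], [-3.11, 3.11]. Speed limits (rad/s): [2.57, 2.57, 3.14, 3.14, 3.14, 3.14].

### API

Orientations are given as a unit quaternion [x, y, z, w].
In Python, from workcell import r, command_gripper, optics gives the robot as it stands. The module is installed in compiled form; this text tells all that it offers. Calls block until the motion is done:
- r.reach(position, orientation): joint-space move of the TCP to a pose.
- r.move_straight(position, orientation=None, speed=0.15, max_force=None): straight line of the TCP; orientation=None keeps the orientation; speed is the mean speed in m/s. With max_force (N) it stops when the force on the tool has changed by that much, and returns True; else False.
- r.movej(angles): joint-space move.
- command_gripper(opening, force=None): finger opening in m; force is the grip in N (None keeps the last); returns when the fingers have stopped.
- r.hold(seconds).
- r.solve_ik(position, orientation): joint angles nearest the present ones, or None.
- r.read_state(): the state.
- optics.get_image(name): name is "scene" or "top" or "wrist"; returns (picture, depth): 400x640x3 uint8, red, green, blue; 400x640 float32, m along the optical axis (not along the pixel's ray), 0 where there is no reading.
- optics.camera_model(name): a dict with "K" (3x3 intrinsics, pixels), "R" (3x3) and "t" (3): a world point X has camera coordinates R X + t; the wrist camera has in their place "tool_from_camera" (4x4, takes a point from camera to tool coordinates, whose origin is the TCP and whose axes are the flange's). Camera axes: x right, y down, z forward; pixel columns grow to the right and rows downward; lengths in m; the calibration is good to about 2 mm. A picture is of the moment at which its call begins: read the wrist's pose just before it. camera_model takes no time and is no camera call.
A pose or a line that the arm cannot do raises r.PlanningError and nothing moves.
- r.finish_job(): hands the job in, once; it reports no verdict.
The state is a dict: "time_s": time; "joint_positions": joint angles; "dq": joint speeds; "tau": joint torques, N m; "eef_pos": TCP position; "eef_rot": TCP orientation; "contact_force": force on the tool from outside, world axes, zero at the start; "torque": the same for the moment, N m; "grip_width": finger opening in m.
Only numpy, scipy, OpenCV 4.12 (cv2) and the standard library are available. Lean on these libraries where they do the work, as an engineer would, in place of code of your own. Each camera call takes 0.05 s, during which the arm holds its last target.

## Working session

There is one attempt and no reset: what is moved stays moved. The work goes in short steps, each a Python script; the robot and the scene stay as the last script left them, time stands still between calls to the robot, and variables do not carry over. Pictures are saved under pics/ and viewed, and the job is handed in when it is done.

```bash
mkdir -p pics && ls && python3 - <<'E'
from workcell import r, command_gripper, optics
import cv2, numpy as np
s=r.read_state(); print(s)
for n in ("scene","top","wrist"):
    im,d=optics.get_image(n); cv2.imwrite(f"pics/{n}0.png",im[:,:,::-1]); np.savez(f"{n}0.npz",im=im,d=d)
    print(n,optics.camera_model(n))
print(r.tip_extent)
E
```

```text
pics
{'time_s': 0.0, 'joint_positions': array([-1.40997329e+00,  3.42736682e-01,  1.52499317e+00, -4.81850335e-06,
        1.27540157e+00, -1.46018169e-01]), 'dq': array([-1.77455353e-03, -1.67784987e-04,  6.18628684e-04, -1.95162486e-03,
       -5.99962338e-05, -7.83714743e-04]), 'tau': array([ 1.37294712e-03, -4.33679044e+01, -2.46012694e+01, -1.06379775e-04,
        8.03426548e-03,  7.34146056e-06]), 'eef_pos': array([ 0.15852947, -0.50012347,  0.25562701]), 'eef_rot': array([ 9.88253726e-01,  1.52820094e-01, -7.99956887e-06, -7.69347205e-04]), 'contact_force': array([-0.74477549, -0.82569515,  0.51575281]), 'torque': array([0.02016436, 0.03641204, 0.00446411]), 'grip_width': 0.08536617852509265}
scene {'K': array([[407.25989373,   0.        , 321.87521836],
       [  0.        , 407.25989373, 194.25946521],
       [  0.        ,   0.        ,   1.        ]]), 'R': array([[ 0.70811028,  0.70598242, -0.01298676],
       [ 0.59624676, -0.60769393, -0.52459307],
       [-0.37824546,  0.36372644, -0.85125405]]), 't': array([-0.42339249, -0.30430503,  1.3956393 ])}
top {'K': array([[42
[... 180 characters left out ...]
53, -0.01040956],
       [-0.9889645 ,  0.03073306, -0.14492994],
       [ 0.14517878,  0.00601414, -0.98938716]]), 't': array([0.00945104, 0.63254325, 1.03259597])}
wrist {'K': array([[354.48606761,   0.        , 316.17541966],
       [  0.        , 354.48606761, 199.78103338],
       [  0.        ,   0.        ,   1.        ]]), 'tool_from_camera': array([[ 1.11553665e-04, -9.56728506e-01, -2.90982050e-01,
         7.41935324e-02],
       [ 9.99999799e-01,  2.88198398e-04, -5.64206556e-04,
         9.16499862e-04],
       [ 6.23653056e-04, -2.90981929e-01,  9.56728346e-01,
        -1.18459965e-01],
       [ 0.00000000e+00,  0.00000000e+00,  0.00000000e+00,
         1.00000000e+00]])}
0.025
```

View pics/top0.png

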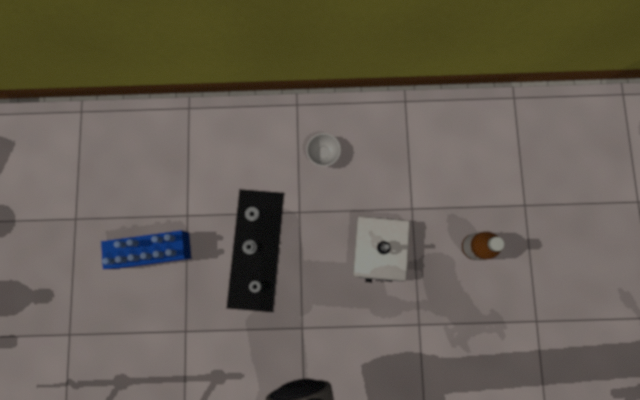

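View pics/scene0.png

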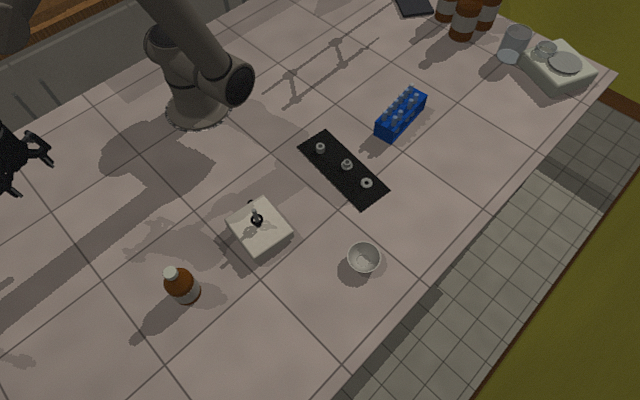

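View pics/wrist0.png

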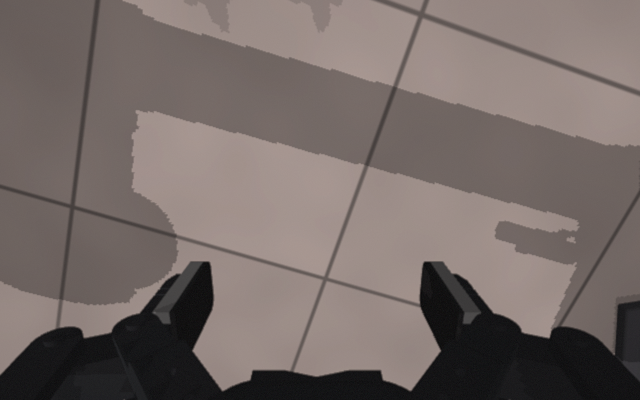

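The top view shows the mat with the three parts at about (252,213), (249,246) and (255,287), and the rotator at (384,247). In the scene view, judged by shape, the washer is at (366,183), the bushing at (346,164) and the spacer at (320,147). Next I get coarse positions.

```bash
cat > h.py <<'E'
import numpy as np, cv2, time
from scipy.spatial.transform import Rotation as Rot
from workcell import r, command_gripper, optics
def ray_plane(cam,uv,z):
    m=optics.camera_model(cam); K,R,t=m['K'],m['R'],m['t']
    o=-R.T@t; d=R.T@np.linalg.inv(K)@np.array([uv[0],uv[1],1.])
    return o+d*(z-o[2])/d[2]
def wrist_T(s):
    T=np.eye(4); T[:3,:3]=Rot.from_quat(s['eef_rot']).as_matrix(); T[:3,3]=s['eef_pos']
    return T@optics.camera_model('wrist')['tool_from_camera']
def wray(T,uv,z):
    K=optics.camera_model('wrist')['K']
    d=T[:3,:3]@np.linalg.inv(K)@np.array([uv[0],uv[1],1.]); o=T[:3,3]
    return o+d*(z-o[2])/d[2]
def wproj(T,X):
    K=optics.camera_model('wrist')['K']
    c=T[:3,:3].T@(np.asarray(X)-T[:3,3]); p=K@c; return p[:2]/p[2]
def q(yaw):  # tool down, tool x axis at world yaw
    return (Rot.from_euler('z',yaw)*Rot.from_quat([1,0,0,0])).as_quat()
def snap(name):
    s=r.read_state(); im,d=optics.get_image('wrist'); cv2.imwrite(f'pics/{name}.png',im[:,:,::-1]); np.savez(name+'.npz',im=im,d=d,T=wrist_T(s))
    return s,im,d,wrist_T(s)
E
python3 - <<'E'
from h import *
for cam in ('top','scene'):
    D=np.load(cam+'0.npz'); im,d=D['im'],D['d']; m=optics.camera_model(cam)
    v,u=np.mgrid[:400,:640]
    P=np.stack([(u-m['K'][0,2])/m['K'][0,0]*d,(v-m['K'][1,2])/m['K'][0,0]*d,d],-1)-m['t']
    W=P@m['R']
    np.save(cam+'W.npy',W)
    pts={'top':[(252,213),(249,246),(255,287),(384,247),(365,230),(320,150),(485,245),(145,250),(260,230)],'scene':[(320,147),(346,164),(366,183),(257,219),(275,240)]}[cam]
    for p in pts: print(cam,p,im[p[1],p[0]],W[p[1],p[0]].round(4))
    # mat
    hsv=im.max(-1)
    mm=((hsv<38)&(W[...,2]<0.02)&(W[...,2]>-0.01)&(W[...,0]>0.3)).astype(np.uint8)
    mm=cv2.morphologyEx(mm,cv2.MORPH_CLOSE,np.ones((15,15)))
    n,l,st,c=cv2.connectedComponentsWithStats(mm); 
    i=1+np.argmax(st[1:,4]); ct=cv2.findContours((l==i).astype(np.uint8),0,2)[0][0]
    pts=np.array([ray_plane(cam,x[0],0.003)[:2] for x in ct],np.float32)
    print('mat',cv2.minAreaRect(pts))
    # parts: bright on mat
    x0,y0,w,h=st[i,:4]
    sub=((im.max(-1)>60)&(l==i)).astype(np.uint8)
    n,l2,s2,c2=cv2.connectedComponentsWithStats(sub)
    for k in range(1,n):
        if s2[k,4]>15: print(c2[k],s2[k],ray_plane(cam,c2[k],0.012).round(4), W[l2==k][:,2].max())
    a=cv2.resize(im[y0-20:y0+h+20,x0-20:x0+w+20],None,fx=4,fy=4,interpolation=2); cv2.imwrite(f'pics/{cam}crop.png',a[:600,:800,::-1])
E
```

```text
top (252, 213) [30 31 28] [6.209e-01 1.617e-01 3.000e-04]
top (249, 246) [31 30 28] [0.5346 0.1694 0.005 ]
top (255, 287) [31 30 29] [0.4298 0.1552 0.0016]
top (384, 247) [89 87 86] [ 0.5164 -0.1603  0.1304]
top (365, 230) [141 138 131] [ 0.5632 -0.1272  0.0494]
top (320, 150) [116 112 107] [ 0.7839 -0.0218  0.0049]
top (485, 245) [73 40 14] [ 0.5145 -0.3944  0.1194]
top (145, 250) [17 46 97] [0.5293 0.4145 0.0642]
top (260, 230) [12 11 11] [0.5754 0.141  0.0015]
mat ((0.5259968638420105, 0.1522476077079773), (0.11469429731369019, 0.3026764690876007), 83.66893005371094)
[251.43835616 213.43835616] [245 207  14  14 146] [0.6183 0.1613 0.012 ] 0.012419653749319274
[248.89285714 246.77857143] [242 240  14  14 140] [0.5322 0.1685 0.012 ] 0.028716400492463854
[254.30612245 286.2244898 ] [249 281  12  12  98] [0.4323 0.1554 0.012 ] 0.030338508710898993
scene (320, 147) [73 73 68] [0.4318 0.1585 0.0104]
scene (346, 164) [103 104  95] [0.5392 0.1628 0.0191]
scene (366, 183) [16 13 12] [6.211e-01 1.640e-01 2.000e-04]
scene (257, 219) [53 52 50] [ 0.5257 -0.1658  0.0865]
scene (275, 240) [157 150 136] [ 0.5881 -0.164   0.0488]
mat ((0.5299935340881348, 0.15223342180252075), (0.11763857305049896, 0.306525856256485), 83.6938247680664)
[319.8490566  145.94339623] [316 142   9   9  53] [0.4293 0.1603 0.012 ] 0.02838081013221465
[346.56179775 164.29213483] [341 159  12  11  89] [0.5379 0.1671 0.012 ] 0.02749155867559536
[366.2967033  182.30769231] [361 177  12  11  91] [0.6246 0.16   0.012 ] 0.011071152569271301
```

```bash
python3 - <<'E'
from h import *
Y=np.radians(173.7)
print(r.solve_ik([0.518,-0.163,0.25],q(Y)), r.solve_ik([0.62,0.16,0.02],q(Y)),r.solve_ik([0.43,0.157,0.02],q(Y)))
r.reach([0.518,-0.163,0.25],q(Y))
s,im,d,T=snap('w1'); print(s['time_s'],s['eef_pos'],s['contact_force'])
print(wproj(T,[0.518,-0.163,0.131]))
E
```

```text
[-4.46019860e-01  3.80062909e-01  1.48465292e+00 -4.44089210e-16
  1.27687682e+00 -1.90686044e+00] [ 1.32952584e-01  7.98414986e-01  1.42567577e+00 -4.44089210e-16
  9.17501900e-01 -1.32788800e+00] [ 1.82394984e-01  5.74385309e-01  1.96615707e+00 -4.44089210e-16
  6.01050273e-01 -1.27844560e+00]
1.9417 [ 0.51779869 -0.16365936  0.24998254] [-0.23462286 -0.05635725 -0.02682894]
[318.15991116 202.20307935]
```

View pics/w1.png

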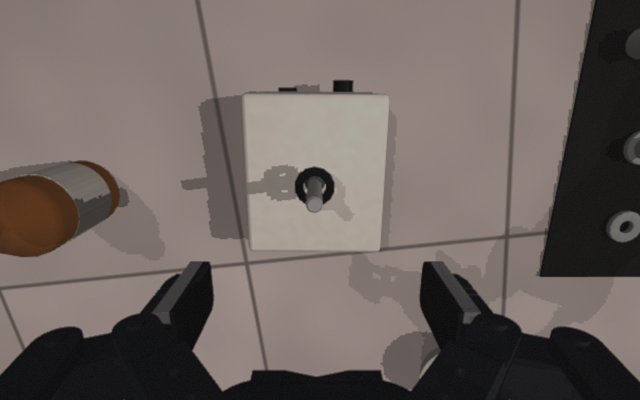

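The wrist view shows the spindle tip at about (315,204), with the ring behind it at (314,186), on the white housing. Now I measure the tip and heights.

```bash
python3 - <<'E'
from h import *
D=np.load('w1.npz'); im,d,T=D['im'],D['d'],D['T']
K=optics.camera_model('wrist')['K']
v,u=np.mgrid[:400,:640]
P=np.stack([(u-K[0,2])/K[0,0]*d,(v-K[1,2])/K[0,0]*d,d],-1)@T[:3,:3].T+T[:3,3]
sub=P[170:215,290:340]
for row in range(178,214,3): print(row,(P[row,304:328:2,2]*1000).round(0).astype(int))
print('housing',np.median(P[120:160,260:300,2]),np.median(P[215:240,340:370,2]),np.median(P[215:240,260:290,2]),'table',np.median(P[270:290,270:370,2]))
tip=(P[...,2]>0.122)&(u>295)&(u<335)&(v>180)&(v<225)&(d>0)
print(tip.sum(),u[tip].min(),u[tip].max(),v[tip].min(),v[tip].max(),u[tip].mean(),v[tip].mean(),np.median(P[tip],0), P[tip].mean(0))
ring=(P[...,2]>0.07)&(P[...,2]<0.09)&(u>285)&(u<345)&(v>150)&(v<225)
print('ring z',np.median(P[ring],0),ring.sum())
cv2.imwrite('pics/w1c.png',cv2.resize(im[150:230,270:360],None,fx=7,fy=7,interpolation=0)[:,:,::-1])
E
```

```text
178 [368  83  65  70  74  76  75  73  66  84  83  83]
181 [82 64 71 82 84 86 85 83 78 66 66 83]
184 [ 53  66  83  91  95  97  97 368  89  66  67  83]
187 [ 52  66  95 102 106 105 104 103  98  65  54  83]
190 [ 82  51 105 111 113 115 112 112 107  53  52  83]
193 [ 84  80 115 120 121 123 123 119 116 102  82  84]
196 [ 83  83 123 129 130 129 131 128 125 113  84  84]
199 [ 84  84 130 131 132 133 133 131 130 123  83  83]
202 [ 83 130 131 131 132 131 132 133 131 130  84  52]
205 [ 52 130 132 132 132 131 132 131 132 130  52  52]
208 [ 51  52 132 132 131 133 131 132 132  52  52  52]
211 [ 52  52  51 132 133 132 130 131  52  50  52  51]
housing 0.05196626166850393 0.05200713185407718 0.051869344939943995 table 0.0006088147485809048
268 306 322 193 212 314.07462686567163 202.46641791044777 [ 0.51786983 -0.1658842   0.13126043] [ 0.51804962 -0.16589311  0.13040009]
ring z [ 0.5142831  -0.16480847  0.08323846] 805
```

View pics/w1c.png

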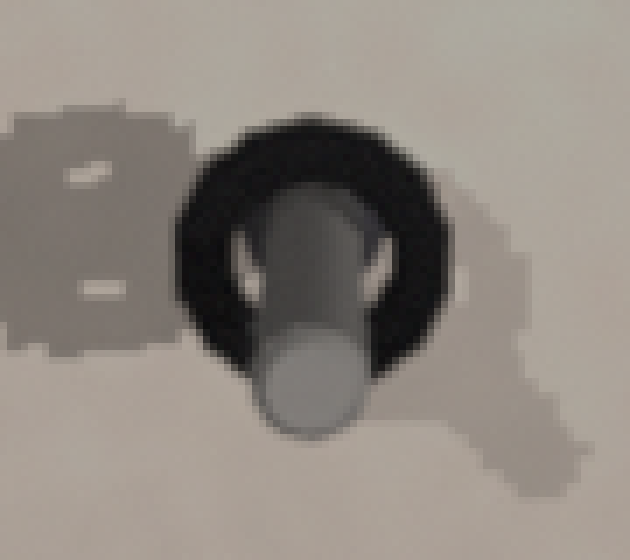

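```bash
python3 - <<'E'
from h import *
D=np.load('w1.npz'); T=D['T']
print('tip',wray(T,(314.3,203.9),0.1315))
Y=np.radians(173.7)
r.reach([0.431,0.157,0.1455],q(Y))
command_gripper(0.05,40)
s,im,d,T=snap('w2'); print(s['time_s'],s['eef_pos'],s['grip_width'])
print(wproj(T,[0.431,0.157,0.027]))
E
```

```text
tip [ 0.51878201 -0.16581076  0.1315    ]
3.7417 [0.43111267 0.15678689 0.14551162] 0.04970213660230549
[317.4352712  202.03088836]
```

View pics/w2.png

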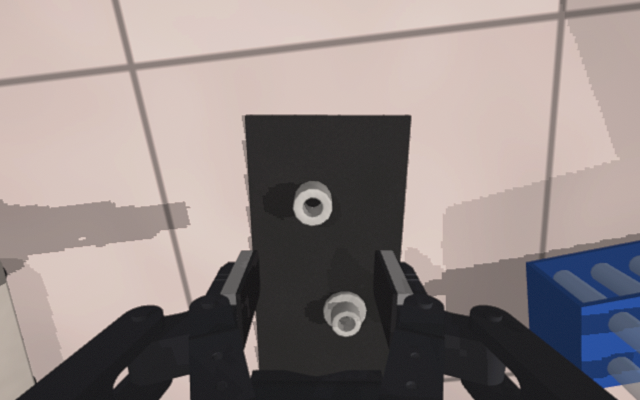

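The spacer's top is at about (312,205) and the bushing is at (346,315) behind it. I'll refine the spacer's rim.

```bash
cat >> h.py <<'E'
def depthpts(d,T):
    K=optics.camera_model('wrist')['K']; v,u=np.mgrid[:400,:640]
    return np.stack([(u-K[0,2])/K[0,0]*d,(v-K[1,2])/K[0,0]*d,d],-1)@T[:3,:3].T+T[:3,3]
E
python3 - <<'E'
from h import *
D=np.load('w2.npz'); im,d,T=D['im'],D['d'],D['T']
P=depthpts(d,T)
W=(slice(170,240),slice(280,345))
cv2.imwrite('pics/w2c.png',cv2.resize(im[W],None,fx=8,fy=8,interpolation=0)[:,:,::-1])
top=np.zeros((400,640),np.uint8); top[W]=(P[W][...,2]>0.0225)&(d[W]>0)
print('z',np.median(P[top>0][:,2]),'mat z',np.median(P[130:170,270:380,2]))
g=np.zeros_like(top); g[W]=(im[W].min(-1)>120)
for nm,m in(('depth',top),('bright',g)):
    c=max(cv2.findContours(m,0,1)[0],key=len); e=cv2.fitEllipse(c); print(nm,e,wray(T,e[0],0.027))
E
```

```text
z 0.027408913707189092 mat z 0.003768746551753882
depth ((312.5901184082031, 205.34544372558594), (37.48477554321289, 37.96122360229492), 79.45410919189453) [0.43304601 0.15335467 0.027     ]
bright ((313.0427551269531, 205.55067443847656), (35.941505432128906, 40.03104782104492), 47.7191276550293) [0.4332313  0.15365336 0.027     ]
```

View pics/w2c.png

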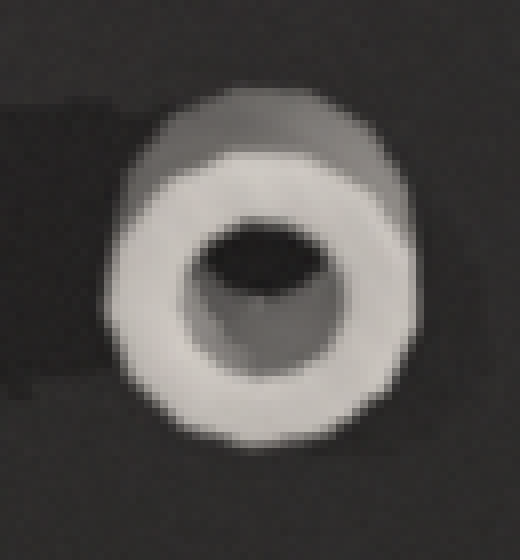

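```bash
python3 - <<'E'
from h import *
T=np.load('w2.npz')['T']
p=wray(T,(312.4,206.9),0.027); print(p)
Y=np.radians(173.7)
r.move_straight([p[0],p[1],0.06],q(Y),speed=0.15)
print(r.move_straight([p[0],p[1],0.031],q(Y),speed=0.06,max_force=15))
s=r.read_state(); print(s['eef_pos'],s['contact_force'])
command_gripper(0.02,60)
s=r.read_state(); print(s['eef_pos'],s['contact_force'],s['grip_width'])
r.move_straight([p[0],p[1],0.08],speed=0.15)
s,im,d,T=snap('w3'); print(s['time_s'],s['eef_pos'],s['grip_width'],s['contact_force'])
print(wproj(T,s['eef_pos']-[0,0,.004]))
E
```

```text
[0.4341709  0.15309226 0.027     ]
False
[0.43409866 0.15308317 0.03078214] [-0.35327657  0.11832367 -0.13281312]
[0.43447698 0.15313859 0.03157677] [-0.90506368 -0.31132043  6.14845385] 0.02571917084241354
5.975 [0.43405742 0.1530756  0.0798032 ] 0.02588932053675128 [-0.17452157 -0.10300506 -0.95265406]
[318.04077044 289.09878127]
```

View pics/w3.png

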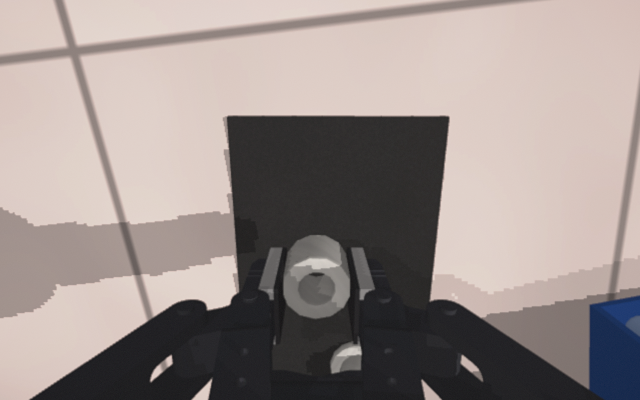

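```bash
python3 - <<'E'
from h import *
D=np.load('w3.npz'); im,d,T=D['im'],D['d'],D['T']
W=(slice(225,340),slice(250,390))
cv2.imwrite('pics/w3c.png',cv2.resize(im[W],None,fx=5,fy=5,interpolation=0)[:,:,::-1])
P=depthpts(d,T); print((P[250:330:5,300:340:5,2]*1000).round(1))
E
```

```text
[[65.1 68.4 70.  69.6 70.8 69.2 66.8 65.3]
 [70.7 72.2 74.4 73.8 73.7 73.9 71.8 68.7]
 [74.1 75.9 75.6 75.  76.2 75.7 75.1 73.7]
 [75.3 76.  75.4 76.8 75.9 76.  76.1 74.9]
 [76.2 75.6 76.  76.4 75.3 76.9 75.3 76. ]
 [75.4 57.7 52.8  3.9  4.9 54.7 75.9 75.3]
 [75.6 60.5 58.1 57.5 58.2 59.3 62.7 75.9]
 [70.8 64.4 60.8 60.9 61.4 64.  65.9 75.2]
 [74.2 68.7 65.6 65.2 65.5 65.8 71.  74.8]
 [75.9 72.1 70.2 68.4 69.6 71.  73.3 75.8]
 [75.6 75.1 73.4 73.2 72.6 74.3 74.7 75.6]
 [74.7 76.  75.7 75.9 75.1 75.6 76.1 75.6]
 [75.  75.4 75.7 75.7 76.2 76.2 76.5 76.9]
 [ 3.8 74.8 75.  75.9 76.3 75.2 76.5  3.9]
 [ 4.1  3.4  4.6  3.6  3.4  3.5  3.2  3.9]
 [ 3.2  3.7  3.9  2.8  4.2  3.5  4.6  3.6]]
```

View pics/w3c.png

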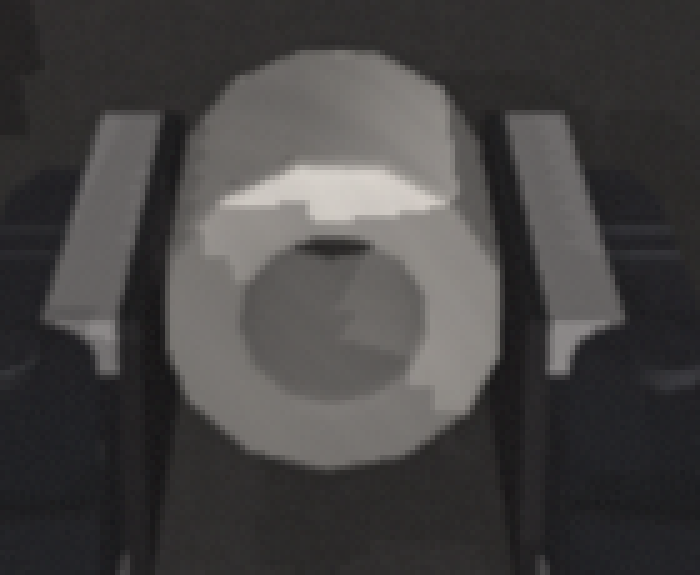

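```bash
python3 - <<'E'
from h import *
T=np.load('w3.npz')['T']
Y=np.radians(173.7); Rz=Rot.from_euler('z',Y).as_matrix()
e=np.array([0.43405742,0.1530756,0.0798032])
m=wray(T,(316.2,287.8),0.0757)-e; print('bias (tool x along, y perp)',m, Rz.T@m)
# same pixel bias at hover depth
T1=np.load('w1.npz')['T']
print('tip', wray(T1,(314.3,203.9),.1315), 'shift by 1.8px', wray(T1,(316.1,203.9),.1315))
s=r.read_state(); print(s['contact_force'],s['eef_pos'])
r.reach([0.5188-0.0001,-0.1658-0.0,0.25],q(Y))
s=r.read_state(); print(s['time_s'],s['contact_force'],s['eef_pos'],s['grip_width'])
E
```

```text
bias (tool x along, y perp) [-0.00058801 -0.00065879 -0.0041032 ] [ 0.00051217  0.00071933 -0.0041032 ]
tip [ 0.51878201 -0.16581076  0.1315    ] shift by 1.8px [ 0.51892247 -0.16455704  0.1315    ]
[ 0.18732016 -0.2304743  -0.82919115] [0.43363942 0.1529935  0.07927442]
7.4083 [-0.01028605  0.86764592 -0.03139413] [ 0.5184293  -0.16461461  0.24903223] 0.025815411160746735
```

```bash
python3 - <<'E'
from h import *
r.hold(0.3)
s=r.read_state(); print(s['time_s'],s['contact_force'],s['eef_pos'],s['dq'].max())
r.move_straight([0.5189,-0.1648,0.17],speed=0.12)
r.hold(0.2)
s,im,d,T=snap('w4'); print(s['time_s'],s['contact_force'],s['eef_pos'],s['grip_width'])
im,d=optics.get_image('scene'); cv2.imwrite('pics/s4.png',cv2.resize(im[150:270,180:340],None,fx=5,fy=5,interpolation=2)[:,:,::-1])
E
```

```text
7.7083 [-0.67182738 -0.55832068 -1.2730655 ] [ 0.51876512 -0.16509238  0.24974004] -0.0007258028442237224
8.725 [-0.58258305 -0.11902131  0.28254871] [ 0.5192703  -0.16496777  0.17082479] 0.025557944434098867
```

View pics/w4.png

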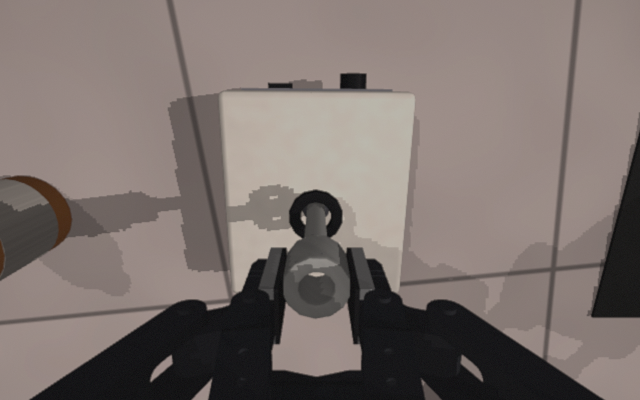

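View pics/s4.png

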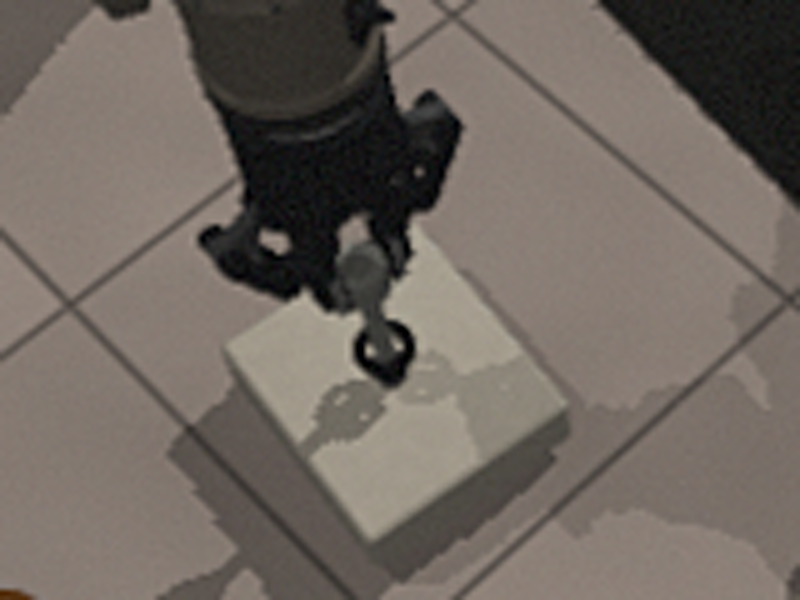

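Spacer and spindle line up in the wrist view (both at u≈316). Next I descend by feel.

```bash
python3 - <<'E'
from h import *
hit=r.move_straight([0.5189,-0.1648,0.150],speed=0.04,max_force=5)
s=r.read_state(); print(hit,s['time_s'],s['contact_force'],s['torque'],s['eef_pos'])
if not hit:
    hit=r.move_straight([0.5189,-0.1648,0.108],speed=0.04,max_force=5)
    s=r.read_state(); print(hit,s['time_s'],s['contact_force'],s['torque'],s['eef_pos'])
E
```

```text
False 9.475 [-0.3869603  -0.14688895 -0.73986759] [-0.08568009 -0.08052362  0.02531122] [ 0.51886365 -0.16481996  0.1498298 ]
True 10.4 [0.5278703  0.02066986 1.76968267] [-0.06319059 -0.21408247  0.02042675] [ 0.51886192 -0.16487342  0.10988864]
```

```bash
python3 - <<'E'
from h import *
Y=np.radians(173.7)
command_gripper(0.05)
s=r.read_state(); print(s['time_s'],s['contact_force'],s['eef_pos'],s['grip_width'])
r.move_straight([0.5189,-0.1648,0.20],speed=0.25)
r.reach([0.6205,0.159,0.1275],q(Y)); r.hold(0.15)
s,im,d,T=snap('w5'); print(s['time_s'],s['eef_pos'],s['contact_force'])
W=(slice(170,250),slice(270,360))
cv2.imwrite('pics/w5c.png',cv2.resize(im[W],None,fx=7,fy=7,interpolation=0)[:,:,::-1])
P=depthpts(d,T)
m=np.zeros((400,640),np.uint8); m[W]=(im[W].min(-1)>70)
cs=cv2.findContours(m,0,1)[0]; c=max(cs,key=len); e=cv2.fitEllipse(c); print(e,wray(T,e[0],0.009), P[m>0][:,2].mean())
im,d=optics.get_image('scene'); cv2.imwrite('pics/s5.png',cv2.resize(im[150:270,180:340],None,fx=5,fy=5,interpolation=2)[:,:,::-1])
E
```

```text
10.7583 [ 0.06544175 -0.07245849  0.23697611] [ 0.51838194 -0.16468379  0.10960243] 0.049970445935714466
12.725 [0.62090036 0.15744511 0.12799941] [-0.47682854 -0.76191843 -0.07615019]
((323.1378173828125, 199.79920959472656), (49.241851806640625, 50.50679016113281), 84.74386596679688) [0.61984806 0.16178023 0.009     ] 0.009672919132517391
```

View pics/w5c.png

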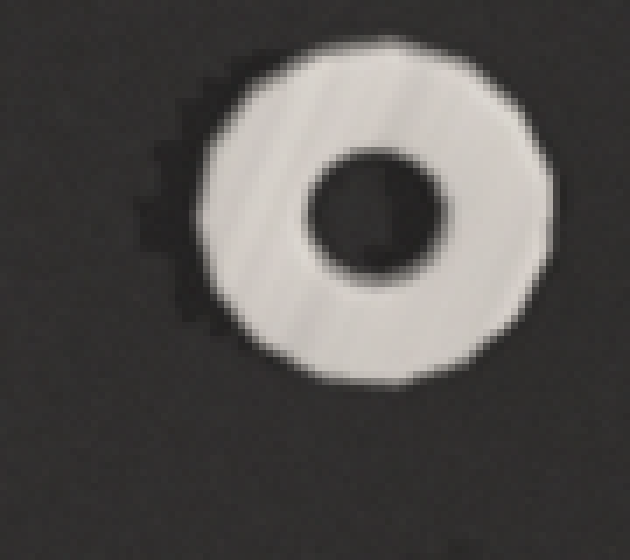

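View pics/w5.png

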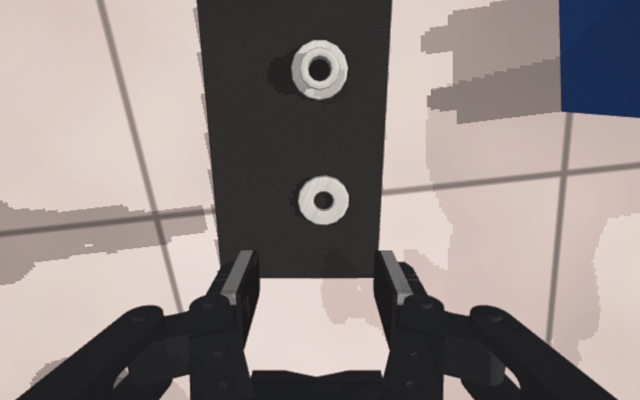

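View pics/s5.png

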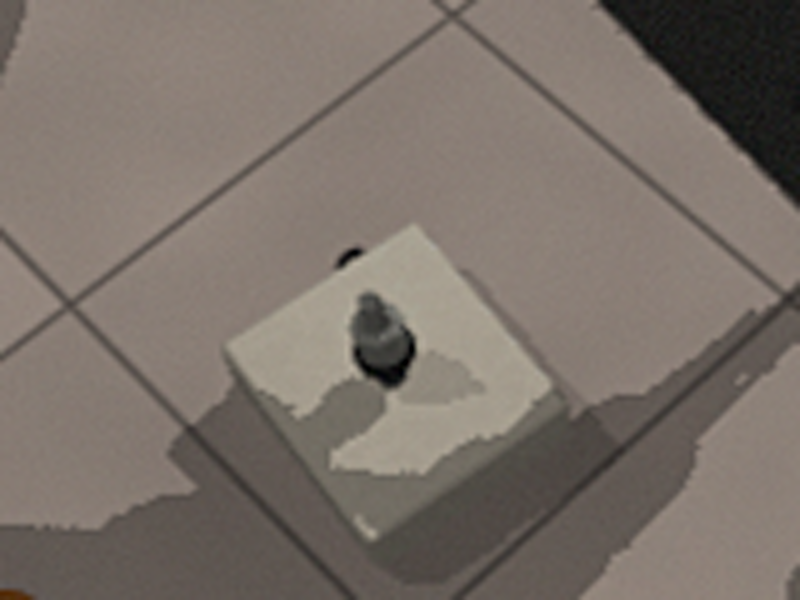

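```bash
python3 - <<'E'
from h import *
for k in range(2):
    s,im,d,T=snap('w6'); 
    W=(slice(170,250),slice(270,360)); m=np.zeros((400,640),np.uint8); m[W]=(im[W].min(-1)>70)
    c=max(cv2.findContours(m,0,1)[0],key=len); e=cv2.fitEllipse(c); print(s['time_s'],s['eef_pos'],s['dq'].round(4),e[0],wray(T,e[0],0.009))
E
```

```text
12.825 [0.62081634 0.15783218 0.12793674] [ 0.0059  0.0009  0.0005  0.0011 -0.0003  0.0006] (322.6846923828125, 200.06076049804688) [0.61988606 0.16184043 0.009     ]
12.875 [0.62070815 0.15808505 0.12783467] [ 0.007   0.0012 -0.0005 -0.0018  0.0025  0.0009] (322.3131103515625, 200.24774169921875) [0.61982473 0.16182205 0.009     ]
```

```bash
python3 - <<'E'
from h import *
Y=np.radians(173.7)
x,y=0.6198,0.1626
command_gripper(0.044)
r.move_straight([x,y,0.05],q(Y),speed=0.15)
hit=r.move_straight([x,y,0.024],q(Y),speed=0.02,max_force=4)
s=r.read_state(); print(hit,s['time_s'],s['eef_pos'],s['contact_force'])
z=s['eef_pos'][2]
r.move_straight([x,y,z+0.0012],q(Y),speed=0.02)
command_gripper(0.03,60)
s=r.read_state(); print(s['time_s'],s['eef_pos'],s['contact_force'],s['grip_width'])
r.move_straight([x,y,0.08],speed=0.15); r.hold(0.1)
s,im,d,T=snap('w7'); print(s['time_s'],s['eef_pos'],s['grip_width'],s['contact_force'])
print(wproj(T,s['eef_pos']-[0,0,.019]))
W=(slice(205,325),slice(240,400))
cv2.imwrite('pics/w7c.png',cv2.resize(im[W],None,fx=5,fy=5,interpolation=0)[:,:,::-1])
E
```

```text
True 14.9167 [0.61967609 0.16257843 0.02601112] [-0.40583854 -0.73235711  4.62023957]
15.45 [0.61995359 0.16265677 0.02762618] [-1.71952153 -0.11736676  5.43960595] 0.03262525512175578
16.05 [0.61886288 0.16246281 0.07842772] 0.032045799345840426 [ 0.01365894 -0.58005299 -0.40685487]
[317.88319037 270.73869448]
```

View pics/w7c.png

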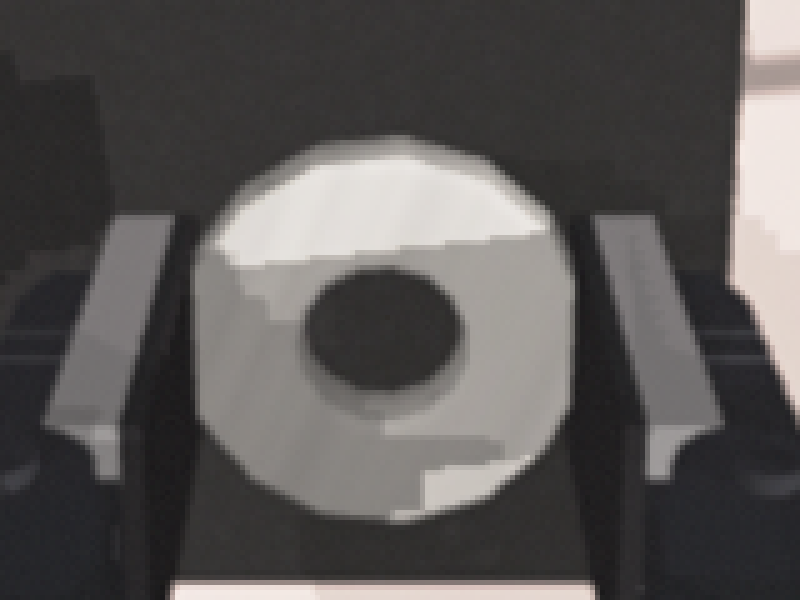

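```bash
python3 - <<'E'
from h import *
Rz=Rot.from_euler('z',np.radians(173.7)).as_matrix()
D=np.load('w7.npz'); T,im,d=D['T'],D['im'],D['d']; e=np.array([0.61886288,0.16246281,0.07842772])
P=depthpts(d,T); m=(im.min(-1)>90); m[:205]=0;m[325:]=0;m[:,:275]=0;m[:,360:]=0
m&=(P[...,2]>0.05)&(P[...,2]<.07); print(np.median(P[m],0), (P[m]).mean(0))
for dz in(-.017,-.0186,-.02):
    print(dz,Rz.T@(wray(T,(316.3,272.2),e[2]+dz)-e))
# fit plane tilt
A=np.c_[P[m][:,:2]-P[m][:,:2].mean(0),np.ones(m.sum())]; print(np.linalg.lstsq(A,P[m][:,2],rcond=None)[0])
T3=np.load('w3.npz')['T'];e3=np.array([0.43405742,0.1530756,0.0798032]); print(Rz.T@(wray(T3,(316.2,287.8),e3[2]-.0041)-e3),Rz.T@(wray(T3,(316.2,287.8),e3[2]-.0048)-e3))
E
```

```text
[0.6178202  0.16199159 0.06032351] [0.61819465 0.16189966 0.06019505]
-0.017 [ 0.00037334  0.00068306 -0.017     ]
-0.0186 [-0.0004863  0.0006828 -0.0186   ]
-0.02 [-0.00123848  0.00068257 -0.02      ]
[ 0.01015518 -0.00223607  0.06019505]
[ 0.00051408  0.00071934 -0.0041    ] [ 9.64957124e-05  7.18887964e-04 -4.80000000e-03]
```

```bash
python3 - <<'E'
from h import *
Y=np.radians(173.7)
x,y=0.5186,-0.1648
r.reach([x,y,0.20],q(Y)); r.move_straight([x,y,0.168],q(Y),speed=0.1); r.hold(0.35)
s,im,d,T=snap('w8'); print(s['time_s'],s['eef_pos'],s['contact_force'],s['grip_width'])
W=(slice(165,325),slice(220,420))
cv2.imwrite('pics/w8c.png',cv2.resize(im[W],None,fx=4,fy=4,interpolation=0)[:,:,::-1])
E
```

```text
18.275 [ 0.51877682 -0.16489903  0.1684544 ] [ 1.06749744  0.34762356 -0.39608451] 0.03245075613587927
```

View pics/w8c.png

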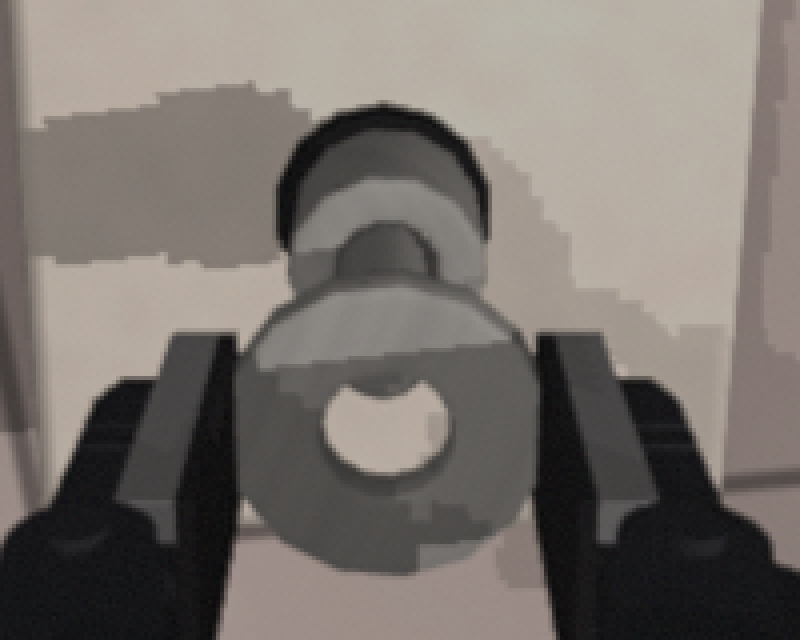

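The spindle tip shows in the washer's bore, centred sideways (crop u≈388 against 387), so I descend.

```bash
python3 - <<'E'
from h import *
x,y=0.5186,-0.1648
hit=r.move_straight([x,y,0.148],speed=0.04,max_force=5)
s=r.read_state(); print(hit,s['time_s'],s['contact_force'],s['torque'],s['eef_pos'])
if not hit:
    hit=r.move_straight([x,y,0.126],speed=0.025,max_force=5)
    s=r.read_state(); print(hit,s['time_s'],s['contact_force'],s['torque'],s['eef_pos'])
E
```

```text
False 18.975 [-0.4480829  0.1389626 -0.8131632] [ 0.0358309  -0.00769956  0.03239116] [ 0.51861357 -0.16479237  0.14788749]
True 19.725 [ 1.1116366  -0.69160608  1.43077092] [-0.07218817 -0.11679667  0.0146749 ] [ 0.51842194 -0.16473455  0.12794214]
```

```bash
python3 - <<'E'
from h import *
Y=np.radians(173.7)
command_gripper(0.05)
r.move_straight([0.5186,-0.1648,0.20],speed=0.25)
s,im,d,T=snap('w9'); P=depthpts(d,T)
cv2.imwrite('pics/w9c.png',cv2.resize(im[180:320,240:400],None,fx=4,fy=4,interpolation=0)[:,:,::-1])
r.reach([0.535,0.1675,0.1425],q(Y)); r.hold(0.15)
s,im,d,T=snap('w10'); print(s['time_s'],s['eef_pos'],s['contact_force'])
W=(slice(160,250),slice(270,370))
cv2.imwrite('pics/w10c.png',cv2.resize(im[W],None,fx=7,fy=6,interpolation=0)[:,:,::-1])
P=depthpts(d,T)
m=np.zeros((400,640),np.uint8); m[W]=(P[W][...,2]>0.0215)&(im[W].min(-1)>60)
cs=cv2.findContours(m,0,1)[0]; c=max(cs,key=len); e=cv2.fitEllipse(c); print(e,wray(T,e[0],0.024), np.median(P[m>0][:,2]))
E
```

```text
21.9583 [0.53550454 0.16624116 0.14271141] [ 0.95770063  0.30081102 -0.13585226]
((320.2513122558594, 199.18299865722656), (31.81775665283203, 32.77159881591797), 70.04524993896484) [0.53365742 0.16862318 0.024     ] 0.024533993892970396
```

View pics/w10c.png

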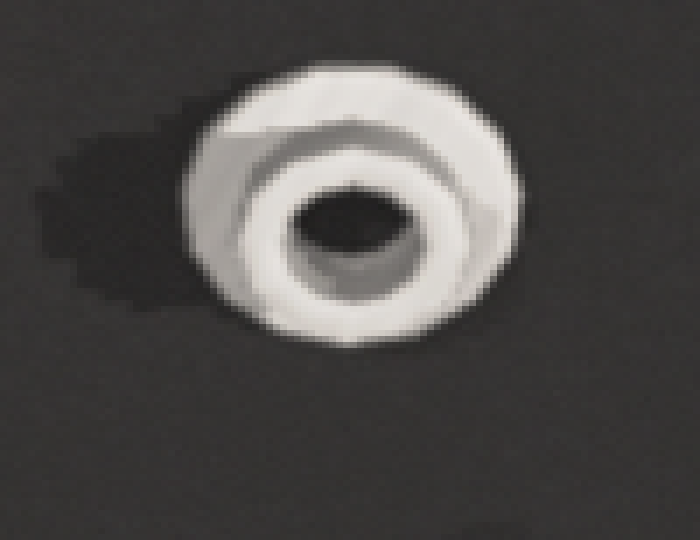

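View pics/w9c.png

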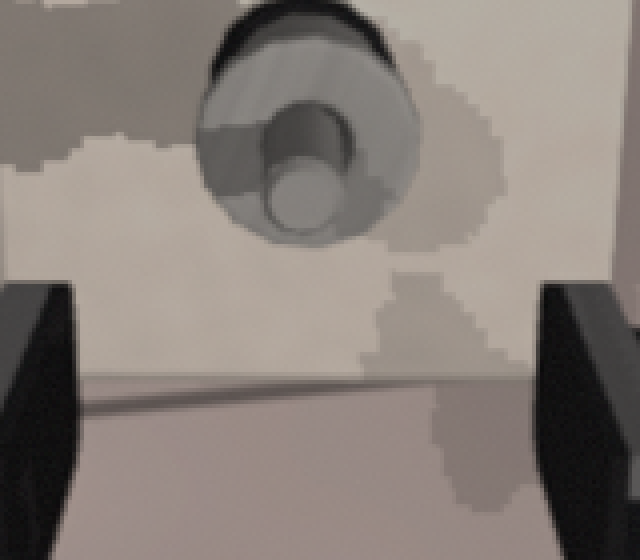

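```bash
python3 - <<'E'
from h import *
Y=np.radians(173.7); Rz=Rot.from_euler('z',Y).as_matrix()
T=np.load('w10.npz')['T']; p=wray(T,(320.4,200.0),0.024); print(p)
x,y=p[0],p[1]+0.0008
command_gripper(0.034)
r.move_straight([x,y,0.055],q(Y),speed=0.15)
hit=r.move_straight([x,y,0.031],q(Y),speed=0.02,max_force=4)
s=r.read_state(); print(hit,s['time_s'],s['eef_pos'],s['contact_force'])
z=s['eef_pos'][2]
r.move_straight([x,y,z+0.0015],q(Y),speed=0.02)
command_gripper(0.016,60)
s=r.read_state(); print(s['time_s'],s['eef_pos'],s['contact_force'],s['grip_width']); zg=s['eef_pos'][2]
r.move_straight([x,y,0.08],speed=0.15); r.hold(0.1)
s,im,d,T=snap('w11'); print(s['time_s'],s['eef_pos'],s['grip_width'],s['contact_force'])
P=depthpts(d,T)
W=(slice(215,335),slice(240,400))
e=s['eef_pos']; print('top rel tcp expected',0.024-zg, wproj(T,e+[0,0,.024-zg]))
m=(im.min(-1)>60)&(P[...,2]>e[2]+.024-zg-.004); m[:215]=0;m[335:]=0;m[:,:285]=0;m[:,345:]=0
print('top z',np.median(P[m][:,2])-e[2])
cv2.imwrite('pics/w11c.png',cv2.resize(im[W],None,fx=5,fy=5,interpolation=0)[:,:,::-1])
E
```

```text
[0.53426219 0.16866192 0.024     ]
True 24.0583 [0.53417567 0.16943388 0.03297843] [-0.57409381 -1.14045388  6.57494365]
24.6 [0.53431126 0.16951156 0.03466252] [-1.43946409 -0.12284774  3.91920599] 0.021192016922544323
25.15 [0.53344652 0.16929389 0.07873445] 0.02123205700952946 [-0.10506558 -0.03277149 -0.10287577]
top rel tcp expected -0.010662523998373807 [317.97051266 280.4982497 ]
top z -0.010277459180964135
```

View pics/w11c.png

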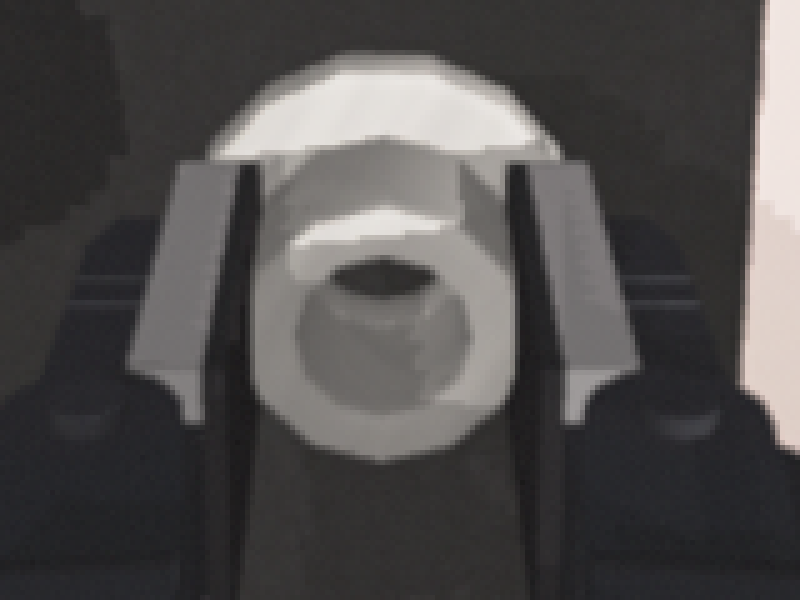

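```bash
python3 - <<'E'
from h import *
Y=np.radians(173.7)
x,y=0.5186,-0.1648
r.reach([x,y,0.205],q(Y)); r.move_straight([x,y,0.175],q(Y),speed=0.1); r.hold(0.3)
s,im,d,T=snap('w12'); print(s['time_s'],s['eef_pos'],s['contact_force'],s['grip_width'])
cv2.imwrite('pics/w12c.png',cv2.resize(im[165:335,220:420],None,fx=4,fy=3.5,interpolation=0)[:,:,::-1])
hit=r.move_straight([x,y,0.157],speed=0.04,max_force=5)
s=r.read_state(); print(hit,s['time_s'],s['contact_force'],s['torque'],s['eef_pos'])
if not hit:
    hit=r.move_straight([x,y,0.137],speed=0.02,max_force=5)
    s=r.read_state(); print(hit,s['time_s'],s['contact_force'],s['torque'],s['eef_pos'])
    for k in range(3):
        r.hold(0.1); s=r.read_state(); print(s['contact_force'],s['eef_pos'])
E
```

```text
27.2917 [ 0.51883904 -0.16486969  0.17553735] [-0.33513608 -0.17544017 -0.6259927 ] 0.02137718213461321
False 27.9417 [-0.55639029 -0.06234719 -0.65369063] [ 2.54496398e-05 -4.46388420e-03  2.98114675e-02] [ 0.51852834 -0.1647527   0.15680901]
True 28.775 [0.12995836 0.53282522 2.12446842] [-0.0925995  -0.0631049  -0.02028764] [ 0.5185075  -0.16474615  0.13902013]
[-0.08282846 -1.66803284  3.13275767] [ 0.51850937 -0.16476666  0.13900517]
[0.6320335  0.38772932 3.29407647] [ 0.51847445 -0.16474296  0.13898571]
[ 0.98449916 -0.651914    4.37546711] [ 0.51847491 -0.16472914  0.13897972]
```

View pics/w12c.png

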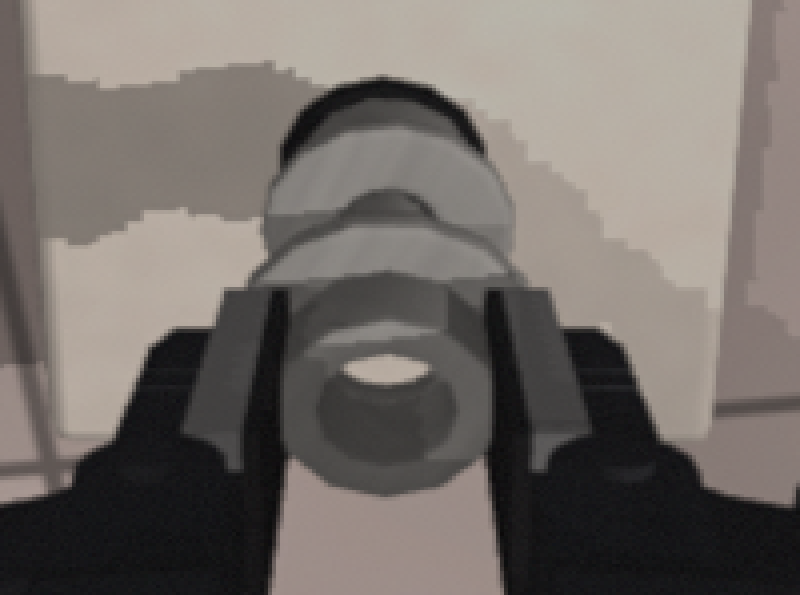

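```bash
python3 - <<'E'
from h import *
x,y=0.5186,-0.1648
hit=r.move_straight([x,y,0.116],speed=0.005,max_force=8)
s=r.read_state(); print(hit,s['time_s'],s['contact_force'],s['torque'],s['eef_pos'],s['grip_width'])
for k in range(4):
    r.hold(0.05); s=r.read_state(); print(s['contact_force'],s['eef_pos'])
E
```

```text
True 31.6667 [-0.41553827  0.05425636  5.0995014 ] [ 0.02431149  0.17107954 -0.04402231] [ 0.51859305 -0.16478562  0.12592163] 0.021005589257433274
[-0.86289051  0.06718596  4.46135053] [ 0.51858238 -0.16480318  0.12591507]
[-0.55969096  0.84008431  5.20135104] [ 0.51859456 -0.16479514  0.12590353]
[-1.30088244  0.17153293  5.43629557] [ 0.51864427 -0.16481387  0.12591351]
[-1.35828426  0.42638221  4.63160919] [ 0.51864656 -0.16479326  0.1259018 ]
```

```bash
python3 - <<'E'
from h import *
x,y=0.5186,-0.1648
z=0.1259
for k in range(8):
    z-=0.0003
    hit=r.move_straight([x,y,z],speed=0.005,max_force=9)
    f=[];p=[]
    for j in range(3):
        r.hold(0.03); s=r.read_state(); f.append(s['contact_force'][2]); p.append(s['eef_pos'][2])
    print(hit,round(z,5),np.round(f,1),np.mean(p).round(5),s['time_s'],s['contact_force'][:2].round(1))
    if np.mean(f)>13: break
E
```

```text
False 0.1256 [6.5 6.7 6.5] 0.12588 32.2417 [-0.6  0.5]
False 0.1253 [8.4 8.5 8.1] 0.12586 32.5917 [-0.6 -0.3]
False 0.125 [10.8 10.7 11.6] 0.12583 32.9417 [-2.8  1.1]
False 0.1247 [12.3 12.4 12.6] 0.12581 33.2917 [-2.7  1.3]
False 0.1244 [14.1 14.2 13.5] 0.12577 33.6417 [-2.8  1.3]
```

```bash
python3 - <<'E'
from h import *
x,y=0.5186,-0.1648
z=0.1244
for k in range(6):
    s=r.read_state(); f=np.mean([s['contact_force'][2]]) if k==0 else np.mean(fl)
    if f>16.2: break
    z-=min(0.0003,max(0.0001,(17-f)/6.5e3)); r.move_straight([x,y,z],speed=0.005,max_force=8)
    fl=[]
    for j in range(3): r.hold(0.03); fl.append(r.read_state()['contact_force'][2])
    print(round(z,5),np.round(fl,1),r.read_state()['eef_pos'][2])
fl=[]
for j in range(8):
    r.hold(0.1); s=r.read_state(); fl.append(s['contact_force'][2])
print(np.round(fl,1),s['time_s'],s['eef_pos'],s['contact_force'],s['torque'])
E
```

```text
0.1241 [16.7 15.8 16.1] 0.1257585717695005
0.12397 [16.6 17.7 17.2] 0.12572568726749753
[16.5 16.4 17.6 17.  17.2 16.2 17.4 17.5] 35.1417 [ 0.51898575 -0.16487449  0.12572893] [-2.78310304  1.39294347 17.52832044] [0.28346909 0.63640597 0.01101687]
```

```bash
python3 - <<'E'
from h import *
x,y=0.5186,-0.1648; Y=np.radians(173.7)
r.move_straight([x,y,0.1260],speed=0.01)
s=r.read_state(); print(s['contact_force'],s['eef_pos'])
command_gripper(0.05)
r.move_straight([x,y,0.20],speed=0.15)
r.hold(0.2)
s,im,d,T=snap('w13'); print(s['time_s'],s['eef_pos'],s['contact_force'],s['grip_width'])
r.move_straight([x,y,0.255],speed=0.2)
r.reach([0.36,-0.32,0.28],q(Y)); r.hold(0.3)
P=depthpts(d,T)
cv2.imwrite('pics/w13c.png',cv2.resize(im[160:320,220:420],None,fx=4,fy=3.5,interpolation=0)[:,:,::-1])
for cam in('scene','top'):
    im2,d2=optics.get_image(cam); cv2.imwrite(f'pics/{cam}13.png',im2[:,:,::-1]); np.savez(f'{cam}13.npz',im=im2,d=d2)
    if cam=='scene': cv2.imwrite('pics/s13.png',cv2.resize(im2[150:270,180:340],None,fx=5,fy=5,interpolation=2)[:,:,::-1])
v,u=np.mgrid[:400,:640]
b=(abs(P[...,0]-.5188)<.02)&(abs(P[...,1]+.165)<.02)&(d>0)
h,e=np.histogram(P[b][:,2],bins=np.arange(.04,.14,.002)); print([(round(a,3),int(n)) for a,n in zip(e,h) if n>20])
print(r.read_state()['time_s'])
E
```

```text
[0.41573079 0.54087653 4.24192705] [ 0.51856405 -0.16479016  0.12591378]
36.7167 [ 0.51812351 -0.16459915  0.19884011] [-0.19057488 -0.14839376 -0.89239749] 0.05023777985543762
[(np.float64(0.05), 398), (np.float64(0.052), 364), (np.float64(0.06), 25), (np.float64(0.062), 59), (np.float64(0.064), 148), (np.float64(0.092), 50), (np.float64(0.094), 23), (np.float64(0.098), 137), (np.float64(0.1), 776), (np.float64(0.102), 71), (np.float64(0.104), 35), (np.float64(0.106), 38), (np.float64(0.108), 38), (np.float64(0.11), 53), (np.float64(0.112), 68), (np.float64(0.114), 360), (np.float64(0.116), 229), (np.float64(0.118), 23), (np.float64(0.122), 30), (np.float64(0.124), 26), (np.float64(0.126), 22), (np.float64(0.128), 42), (np.float64(0.13), 197), (np.float64(0.132), 109)]
38.4833
```

View pics/w13c.png

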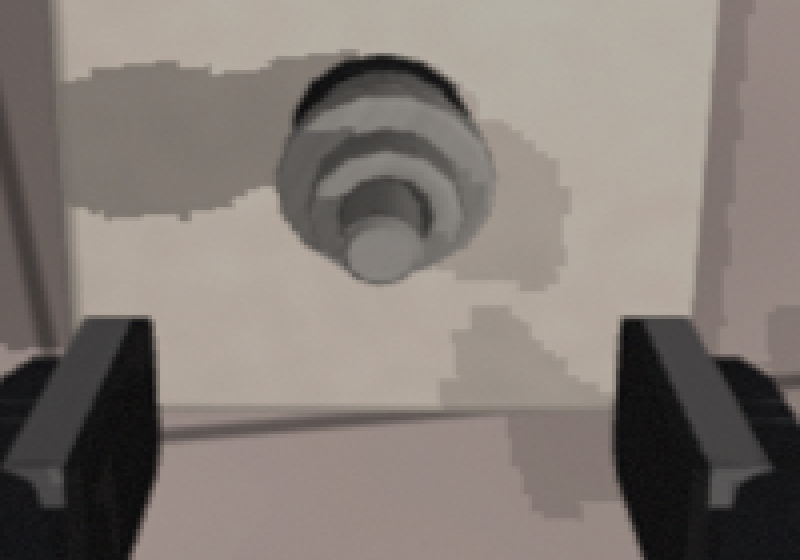

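View pics/s13.png

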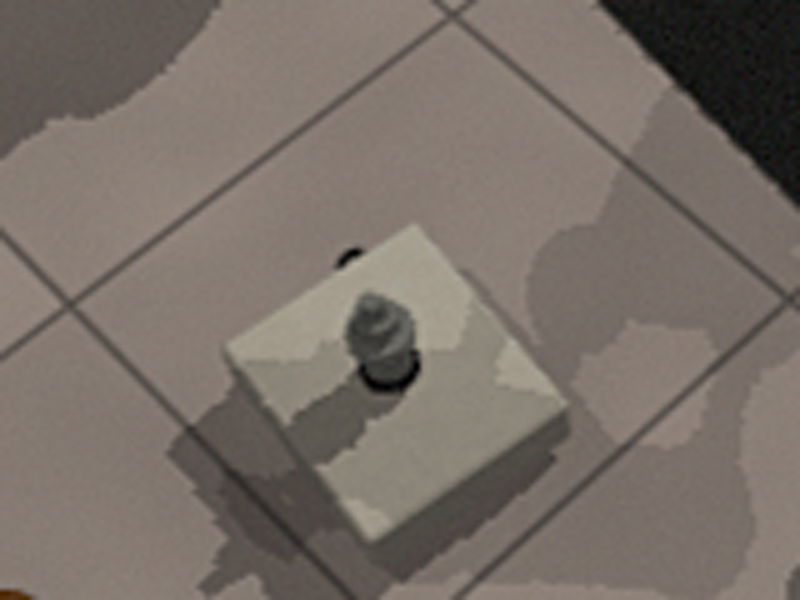

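View pics/top13.png

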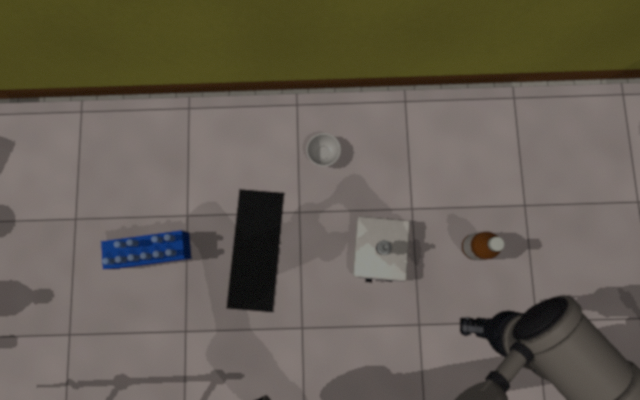

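The stack sits flush: flange top at 0.1005 m, neck top at 0.1155 m, spacer bottom and ring top both at about 0.0645 m. The bystanders look unmoved in the top view: dish (323,149), bottle (485,245) and rack (145,250). I hand in the job.

```bash
python3 - <<'E'
from h import *
a=np.load('top0.npz')['im'].astype(int); b=np.load('top13.npz')['im'].astype(int)
for n,(u,v) in dict(dish=(323,149),rack=(145,250),bottle=(485,245)).items():
    print(n,abs(a-b)[v-22:v+22,u-40:u+40].mean().round(2))
r.finish_job()
E
```

```text
dish 1.87
rack 1.69
bottle 2.17
the job is handed in; nothing more can be done
```

The bearing stack is rebuilt on the spindle and pressed down to the nut, and I handed the job in at about 38.5 s of the 72 s allowed.

- **Threading:** The spacer, then the washer, then the bushing (flange down) went onto the spindle. None of them caught on the tip.
- **Pressing:** The ring slid about 13 mm, then stopped hard about 58 mm above the rotator's origin. That is inside the nut's 52–67 mm range and short of the ring's own travel limit.
- **Holding:** I raised the push in small steps and held it for 0.8 s. It read 16.2–17.6 N, and the highest sample I read at any point was 17.7 N. I then eased the load off and let go.

**Last checks:**
- **Stack:** Wrist depth put the flange top at about 100.5 mm and the neck top at about 115.5 mm above the bench. The spacer's bottom and the ring's top both came out at about 64.5 mm, so the parts sit flush.
- **Bystanders:** The bottle, dish and rack look unmoved in the before and after top views.
- **Disagreements:** The tool heights at contact put the seated parts 1–2 mm lower than expected. The gripper also read its opening 2–4 mm narrower than the parts it held. Neither affected the result.
- **Side load:** During the hold there was a sideways force of about 3 N.

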